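# Stand a box panel up against the jig fence and prop it

### The job

The end panel of a small box lies flat on the assembly jig. Tip it up against the white fence so that it stands upright on its edge, flush against the fence with its foot down on the jig base. Then draw the pine block straight up out of its light blue stand without tipping or dragging the stand, and stand the block upright on the jig base close up against the panel as a prop; leave the other things where they are.

Things in the scene. Friction and masses are not known exactly. Their poses are not given: they have to be found in the camera images.
- jig_corner (a point): Fixed assembly jig: middle of the inside corner where the base top meets the front of the white fence, 45 mm above the bench. x level, square into the fence (roughly to the robot's left), y along the fence (roughly to the robot), z up. Plywood base 190 mm wide, 45 mm thick, reaching 70 mm out in front of the fence; fence 190 wide, 18 thick, rising 80 mm above the base.
- panel_mid (a point): Centre of the loose dark wooden panel, 100 (x) x 140 (y) x 18 mm (z), about 0.2 kg. Starts flat on the jig base, x axis roughly towards the fence, far edge 8 to 13 mm short of it; its near edge overhangs the base (by 30 mm once against the fence), 45 mm above the bench. Tipped up by the near edge it stands 100 mm tall on its far edge, upper face against the fence.
- stop_block_mid (a point): Centre of the loose pine block, 30 (x) x 90 (y) x 20 mm (z), about 0.06 kg. Starts upright (y vertical) in the pocket of the blue stand, its top 96 mm above the bench and its upper 42 mm clear of the pocket; its 30 mm width lies along the stand's y. Finally it stands upright on the jig base, its wide face against the panel.
- stand_mid (a point): Middle of the light free-standing blue stand, about 0.07 kg, 25 mm above the bench; x, y level, z up. Foot 54 x 64 mm (x, y); upright pocket, top 54 mm above the bench, 24 x 34 mm inside (x, y), its floor 6 mm above the bench.
- masking_tape: Bystander: roll of masking tape lying flat, 115 mm across, 38 mm high; origin centre of underside.
- glue_bottle: Bystander: yellow glue bottle with red cap, 187 mm tall; origin centre of underside.
- screwdriver: Bystander: red-handled screwdriver lying down, 199 mm long (along its y); origin centre of underside.
- pencil: Bystander: flat red carpenter's pencil, 159 mm long (along its y); origin centre of underside.
Mind the look-alikes: they are no part of the job. What is shaped like the part that bears stop_block_mid but yellow is not meant.

How it is judged:
By the outcome, as a careful person would: the job done as asked, in the order asked, and still so for the second after the job is handed in, with the robot touching nothing.
It also fails if it takes over 69 s, if anything falls off the work surface, if the arm or the gripper's body presses on something with over 40 N, if the wrist force passes 120 N, or if a joint passes its speed limit or range.

### The arm

A 6-joint arm with a two-finger parallel gripper is mounted at the origin on a cart in front of the work surface, level with it; the furniture and walls round the work are solid. World frame = base frame: x ahead of the robot, y to its left, z up, the work surface at z = 0. Lengths are in mm, angles in rad, forces in N, time in s.
With the tool pointing down it reaches from about 325 to 850 mm from the base axis. Payload 15.5 kg.
Tool frame: the origin (TCP) lies on the mounting face of the last link; the fingertips stand 191 mm ahead of it and the grasp point (between the pads) lies ctrl.grip_depth ahead of it (ctrl.grip_depth is the distance from the TCP to the grasp point, in mm); z points along the fingers, y is the line along which they close (so a half turn about z gives the same grasp; the last joint's range is limited). The gripper opens to 91 mm and grips with 3 to 60 N. Pads are 32 mm wide; open, the fingers measure 118 mm over their backs; the gripper's body (76 mm by 178 mm) begins 60 mm behind the grasp point.
Start: joints at [-1.284, 0.494, 1.345, -0, 1.302, -0.096], TCP at [233.451, -579.766, 404.715] pointing down, gripper open.
Joint ranges: [-2.91, 2.91], [-0.82, 2.16], [0.22, 2.67], [-1.22, 4.37], [0.12, 2.79], [-3.08, 3.08]. Speed limits (rad/s): [1.89, 1.89, 2.57, 3.01, 3.01, 3.01].

### API

Orientations are given as a rotation vector (axis times angle).
In Python, from station import read_state, viewer, workorder, ctrl gives the robot as it stands.
- The arm moves only by the tool play_rows, never from a script. Its argument "steps" is a list of rows, each a list of 2 entries, a list of its own where there are three numbers: the shift along the tool's x, y, z in cm, then the turn about the tool's z in degrees. In form: [[[tx, ty, tz], turn], ...]. A call has 1 to 12 rows; each row shifts and turns the commanded pose from where the row before left it, along the tool's axes as they then stand; what a row does not reach is not made up. A row lasts 1/12 s, in which the tool goes at most 41.7 mm and 7.16 degrees, less where a joint would pass 70% of its speed; a pose out of reach is approached as far as the arm can. A call with a gripper value outside its range is refused whole. "claw" is the opening in per cent of the stroke, from 0 (shut) to 100 (fully open), set as the call begins (left out, the last holds). The fingers move at their own pace and stop on an object; "squeeze" is the grip in N (left out, the last holds). Time passes only in rows, so rows that do not move let the fingers close. It gives the time, the measured TCP pose, the force, the opening and the grip force at its end, in the units of the state.
- read_state(): the state, without advancing time (a new reading comes with each control period).
- viewer.snapshot(name): name is "scene" or "side" or "wrist"; returns (picture, depth): 420x560x3 uint8, blue, green, red; 420x560 float32, mm along the optical axis (not along the pixel's ray), 0 where there is no reading.
- viewer.camera_model(name): a dict with "vfov" (degrees; the focal length in pixels is half the picture's height over the tangent of half this angle, whatever the lens; pixels are square), "cx", "cy" (the principal point, pixels), "T" (4x4, takes a point from camera to world coordinates). Camera axes: x right, y up, looking along -z (the intrinsics and any distortion apply to the point x, -y, -z); pixel columns grow to the right and rows downward; lengths in mm; the calibration is good to about 2 mm. The wrist camera is an equidistant fisheye: a pixel r from the principal point sees the ray r / f radians off the axis. A picture is of the moment at which its call begins: read the wrist's pose just before it. camera_model takes no time and is no camera call; for the wrist camera it gives the pose at the moment of the call.
- workorder.hand_in(): hands the job in; it is judged then, once.
The state is a dict: "t": time; "joint_pos": joint angles; "joint_velocities": joint speeds; "effort": joint torques, N m; "eef_pos": TCP position; "eef_rot": TCP orientation; "wrist_force": force on the tool from outside, world axes, zero at the start; "wrist_torque": the same for the moment, N m; "finger_gap": opening from 0.0 (shut) to 1.0 (fully open); "finger_force": force on a finger pad.
Only numpy, scipy, OpenCV 4.12 (cv2) and the standard library are available. Lean on these libraries where they do the work, as an engineer would, in place of code of your own. Each camera call takes 0.05 s, during which the arm holds its last target. There are 200 camera calls.

## Working session

There is one attempt and no reset: what is moved stays moved. The work goes in short steps, Python scripts to look and compute and a tool call to move; the robot and the scene stay as the last step left them, time stands still between calls to the robot, and variables do not carry over. Pictures are saved under pics/ and viewed, at most 10 in all, crops included, and the job is handed in when it is done.

Besides the shell and the picture viewer there is one more tool, called after "Emit:" by a JSON object that holds its "op" and its "data", one argument or row to a line. play_rows: Moves the arm, as the interface text tells. Its arguments: {"type":"object","properties":{"steps":{"type":"array","items":{"type":"array"}},"claw":{"type":"number"},"squeeze":{"type":"number"}},"required":["steps"]}

```bash
ls; mkdir -p pics
cat > h.py <<'E'
import numpy as np, cv2
from station import read_state, viewer, workorder, ctrl
from scipy.spatial.transform import Rotation as R
def cam(n):
    m=viewer.camera_model(n); f=210/np.tan(np.radians(m['vfov'])/2); return m,f,np.array(m['T'])
def snap(n,save=None):
    c=cam(n); p,d=viewer.snapshot(n)
    if save: cv2.imwrite('pics/%s.png'%save,p)
    return p,d,c
def cloud(n,d,c):
    m,f,T=c; v,u=np.mgrid[0:420,0:560].astype(float); x=u-m['cx'];y=v-m['cy']
    if n=='wrist':
        r=np.hypot(x,y)+1e-9; s=np.tan(r/f)/r; X=x*s*d;Y=y*s*d
    else: X=x/f*d;Y=y/f*d
    P=np.stack([X,-Y,-d,np.ones_like(d)],-1); return (P@T.T)[...,:3]
E
python3 - <<'E'
from h import *
print(ctrl.grip_depth, read_state())
a,d1,c1=snap('scene','scene');b,d2,c2=snap('side','side')
np.savez('s0.npz',a=a,d1=d1,b=b,d2=d2)
for c in(c1,c2):print(c[0],c[1])
E
```

```text
pics
172.0 {'t': 0.0, 'joint_pos': array([-1.28352563e+00,  4.94192818e-01,  1.34614994e+00,  2.78570740e-05,
        1.30252231e+00, -9.54771500e-02]), 'joint_velocities': array([-0.00087569,  0.00039551, -0.0007219 , -0.00129588, -0.00186726,
       -0.0005613 ]), 'effort': array([ 1.63897290e-03, -8.78806543e+01, -3.81858015e+01,  7.06345565e-02,
        5.30201232e-02, -1.16741630e-04]), 'eef_pos': array([ 233.39466425, -579.61599717,  404.12576112]), 'eef_rot': array([-3.08299544e+00, -5.97302985e-01,  1.49324113e-04]), 'wrist_force': array([ 0.4533987 ,  0.82976314, -1.00110591]), 'wrist_torque': array([0.02849611, 0.04090554, 0.02462473]), 'finger_force': 0.0, 'finger_gap': 1.0012901865145358}
{'vfov': 54.39506628351414, 'cx': 280.57876552877866, 'cy': 217.3731643416041, 'T': array([[ 8.96802604e-01,  2.27678712e-01, -3.79351412e-01,
         2.30692807e+02],
       [-4.42190126e-01,  4.89533904e-01, -7.51548035e-01,
        -5.16178183e+02],
       [ 1.45938893e-02,  8.41735684e-01,  5.39692558e-01,
         5.06103527e+02],
       [ 0.00000000e+00,  0.00000000e+00,  0.00000000e+00,
         1.00000000e+00]])} 408.65908426358044
{'vfov': 48.204739252777436, 'cx': 286.6266198643209, 'cy': 212.17635008671593, 'T': array([[ 9.64806147e-01,  1.57561949e-01, -2.10531071e-01,
         3.47940947e+02],
       [-2.62957798e-01,  5.73470412e-01, -7.75876848e-01,
        -5.42949723e+02],
       [-1.51532821e-03,  8.03931538e-01,  5.94719922e-01,
         5.66513518e+02],
       [ 0.00000000e+00,  0.00000000e+00,  0.00000000e+00,
         1.00000000e+00]])} 469.40879487628433
```

View pics/scene.png

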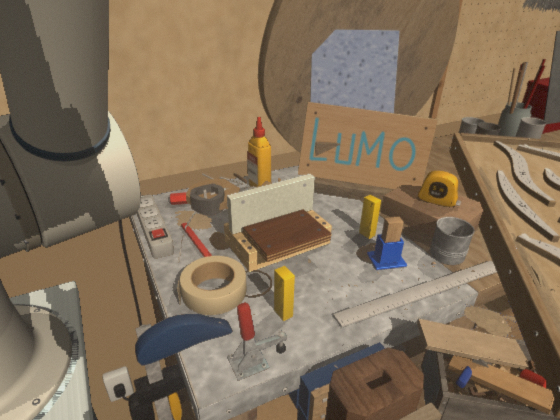

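View pics/side.png

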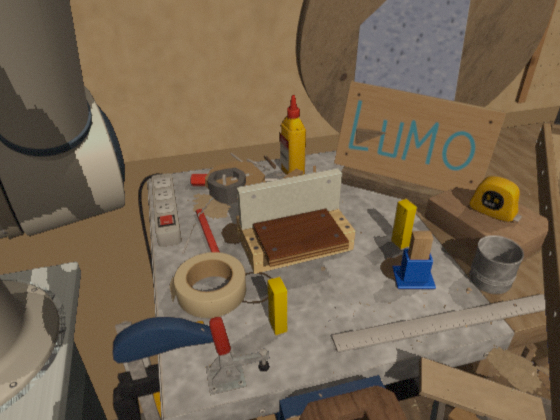

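The scene view shows the panel on the jig at about (285,235) with the fence behind it, and the pine block in the blue stand at (392,230)/(390,250). Candidates for block and stand: the pine block in blue at scene (392,232), and yellow bars at (371,216) and (285,293). I choose the blue one by description.

Run:
```python
from h import *
z=np.load('s0.npz')
c=cv2.hconcat([cv2.resize(z['a'][180:290,210:430],None,fx=3,fy=3)]);cv2.imwrite('pics/crop1.png',c)
for n,p,d in(('scene',z['a'],z['d1']),('side',z['b'],z['d2'])):
    C=cam(n);P=cloud(n,d,C);X,Y,Z=P[...,0],P[...,1],P[...,2];h=cv2.cvtColor(p,cv2.COLOR_BGR2HSV)
    print(n,'valid',(d>0).mean())
    box=(X>350)&(X<800)&(Y>-320)&(Y<250)
    def rect(name,m):
        m=cv2.morphologyEx(m.astype(np.uint8),cv2.MORPH_OPEN,np.ones((3,3)))
        k,l,s,ce=cv2.connectedComponentsWithStats(m)
        for i in range(1,k):
            if s[i,4]<60: continue
            q=P[l==i]; r=cv2.minAreaRect(q[:,:2].astype(np.float32))
            print(name,'px',ce[i].round(),s[i,4],'c',np.round(r[0],1),'sz',np.round(r[1],1),'ang',round(r[2],1),'z',np.percentile(q[:,2],[2,50,98]).round(1))
    rect('bluestand',box&(h[...,0]>100)&(h[...,0]<130)&(h[...,1]>120)&(Z>-5))
    rect('z57-70',box&(abs(Z-63)<5))
    rect('z125',box&(abs(Z-125)<5))
    rect('z96',box&(abs(Z-96)<4))
    rect('z45',box&(abs(Z-45)<4))
    rect('z38',box&(abs(Z-38)<4))
    rect('z0yellow',box&(h[...,0]>20)&(h[...,0]<35)&(h[...,1]>180)&(Z>3))
    rect('red',box&((h[...,0]<6)|(h[...,0]>174))&(h[...,1]>180)&(Z<60))
```

```text
scene valid 0.9960374149659864
bluestand px [391. 256.] 585 c [703.  -54.3] sz [26.3 61.5] ang 73.0 z [ 2.9 19.1 52.9]
z57-70 px [339. 173.] 162 c [759.7 221.3] sz [ 9.9 92.6] ang 55.0 z [58.5 63.2 67.7]
z57-70 px [211. 198.] 105 c [441.9 236.6] sz [24.6 55.8] ang 89.8 z [58.1 61.1 62.5]
z57-70 px [284. 230.] 2579 c [547.2  65.7] sz [173.  115.8] ang 3.8 z [58.8 62.2 66.1]
z57-70 px [391. 236.] 78 c [700.3 -45.6] sz [16.3 32.5] ang 42.2 z [58.3 62.6 67.7]
z57-70 px [534. 310.] 180 c [ 776.5 -287.7] sz [80.8  4.6] ang 52.8 z [58.4 63.5 67.7]
z57-70 px [248. 336.] 64 c [ 366.6 -152.5] sz [ 7.3 18.2] ang 72.2 z [58.6 63.5 67.8]
z125 px [344. 146.] 104 c [775.1 232.8] sz [ 9.6 57.5] ang 54.8 z [120.5 125.2 129.8]
z125 px [269. 187.] 551 c [535.7 127.4] sz [190.9  22. ] ang 4.8 z [120.4 124.  125.6]
z96 px [343. 159.] 104 c [769.8 226.8] sz [ 9.4 69.7] ang 57.7 z [92.3 95.7 99.5]
z96 px [242. 209.] 80 c [466.4 114.5] sz [49.6  7.3] ang 1.7 z [92.6 96.1 99.6]
z96 px [393. 220.] 115 c [706.5 -40. ] sz [20.8 30.5] ang 71.7 z [92.4 95.2 97. ]
z45 px [318. 218.] 145 c [625.6  91.1] sz [16.3 71
[... 2203 characters left out ...]
2 33.6] ang 73.0 z [41.3 45.4 48.6]
z45 px [425. 376.] 375 c [ 612.6 -244.6] sz [52. 15.] ang 61.7 z [41.2 43.3 45.5]
z38 px [361. 175.] 144 c [721.6 237.2] sz [27.  59.1] ang 62.3 z [34.2 36.4 39.1]
z38 px [403. 230.] 60 c [726.6  43.2] sz [21.4 25.3] ang 8.8 z [34.3 38.  41.8]
z38 px [222. 276.] 1088 c [388.6  16.7] sz [ 77.1 114.2] ang 0.0 z [34.4 36.4 38.3]
z38 px [443. 382.] 700 c [ 631.4 -254.3] sz [53.7 29.1] ang 63.1 z [34.3 37.9 41.6]
z0yellow px [404. 223.] 807 c [737.2  72.4] sz [226.6  30.9] ang 66.8 z [ 4.2 54.4 89.3]
z0yellow px [277. 305.] 903 c [457.5 -83.7] sz [20.1 31.7] ang 5.3 z [ 6.6 60.7 89.8]
red px [210. 238.] 138 c [386.7 146.9] sz [11.1 76.5] ang 5.4 z [4.4 6.1 8.1]
```

View pics/crop1.png

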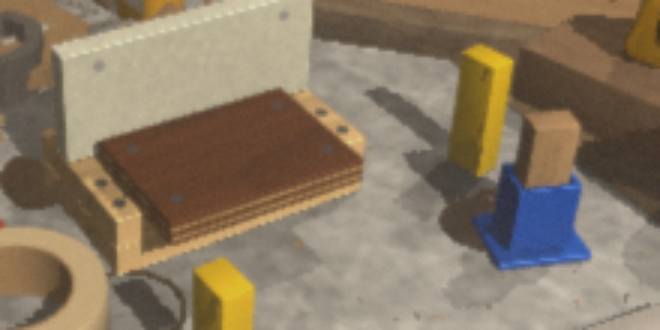

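The crop confirms it: the pine block sits in the blue stand at crop (550,150)/(545,215). The yellow bars at (480,110) and (225,300) are look-alikes. The panel lies flat with its near edge overhanging the base.

```bash
cat >> h.py <<'E'
def pose():
    s=read_state(); x=R.from_rotvec(s['eef_rot']).as_matrix()[:,0]
    return np.array(s['eef_pos']),np.degrees(np.arctan2(x[1],x[0])),s
def go(x,y,z,phi,n,start=None):
    "equal rows of tool shift (cm) and turn (deg) to TCP x,y,z with tool x heading phi"
    if start is None: p,f,s=pose()
    else: p,f=np.array(start[:3],float),start[3]
    dphi=(phi-f+180)%360-180; w=dphi/n
    M=np.zeros((2,2))
    for k in range(n):
        a=np.radians(f+k*w); M+=np.array([[np.cos(a),np.sin(a)],[np.sin(a),-np.cos(a)]])
    v=np.linalg.solve(M,np.array([x,y])-p[:2])/10
    print('rows',n,[[round(v[0],3),round(v[1],3),round((p[2]-z)/10/n,3)],round(-w,3)])
E
python3 - <<'E'
from h import *
z=np.load('s0.npz')
for n,p,d in(('scene',z['a'],z['d1']),('side',z['b'],z['d2'])):
    P=cloud(n,d,cam(n));X,Y,Z=P[...,0],P[...,1],P[...,2]
    m=(X>450)&(X<625)&(Y>95)&(Y<130)&(Z>72)&(Z<115); l=cv2.fitLine(P[m][:,:2].astype(np.float32),cv2.DIST_HUBER,0,.01,.01).ravel()
    print(n,'fence front',m.sum(),np.degrees(np.arctan2(l[1],l[0])),'y at 535:',l[3]+(535-l[2])*l[1]/l[0])
    t=np.radians(3.3);U=X*np.cos(t)+Y*np.sin(t);V=-X*np.sin(t)+Y*np.cos(t)
    m=(X>450)&(X<625)&(Y>-10)&(Y<112)&(Z>57)&(Z<67)
    h=cv2.cvtColor(p,cv2.COLOR_BGR2HSV); m&=(h[...,2]<150)
    print('panel U',np.percentile(U[m],[1,99]),'V',np.percentile(V[m],[1,99]),'z',np.median(Z[m]))
    m=(X>420)&(X<650)&(Y>20)&(Y<150)&(Z>41)&(Z<49); print('base U',np.percentile(U[m],[1,99]),'V',np.percentile(V[m],[1,99]))
    m=(X>420)&(X<650)&(Y>100)&(Y<150)&(Z>120)&(Z<130); print('fence top U',np.percentile(U[m],[1,99]),'V',np.percentile(V[m],[1,99]))
t=np.radians(3.3);print('fence y as V at 535',115*np.cos(t)-535*np.sin(t))
go(535,-30,300,93.3,24)
E
```

```text
scene fence front 1410 4.2814994 y at 535: 118.95767
panel U [465.7556834  603.25045631] V [-23.02379406  75.5122467 ] z 62.18527476310254
base U [447.08509609 637.55186893] V [  6.55468124 120.11816103]
fence top U [447.95283351 634.87365496] V [ 85.39462107 105.82424603]
side fence front 1841 4.3445444 y at 535: 116.67481
panel U [465.64362178 603.10609775] V [-25.05692276  73.70783096] z 61.33718063910749
base U [447.09166718 636.84301188] V [ 13.44319625 115.08108578]
fence top U [448.16180815 634.47662081] V [ 82.71854833 103.98950635]
fence y as V at 535 84.01255448724476
rows 24 [[np.float64(2.778), np.float64(-0.249), np.float64(0.434)], np.float64(-2.974)]
```

Emit:
{"op": "play_rows", "data": {
  "steps": [
    [[2.8,-0.25,0.4],-3],
    [[2.8,-0.25,0.4],-3],
    [[2.8,-0.25,0.4],-3],
    [[2.8,-0.25,0.4],-3],
    [[2.8,-0.25,0.4],-3],
    [[2.8,-0.25,0.4],-3],
    [[2.8,-0.25,0.4],-3],
    [[2.8,-0.25,0.4],-3],
    [[2.8,-0.25,0.4],-3],
    [[2.8,-0.25,0.4],-3],
    [[2.8,-0.25,0.4],-3],
    [[2.8,-0.25,0.4],-3]
  ],
  "claw": 100
}}

```text
t: 1.1
eef_pos: [474.8, -350.0, 356.2]
eef_rot: [-2.746, -1.525, 0.0]
wrist_force: [-0.4, -0.1, -0.8]
finger_gap: 1.0
finger_force: 0.0
```

Emit:
{"op": "play_rows", "data": {
  "steps": [
    [[2.8,-0.25,0.4],-3],
    [[2.8,-0.25,0.4],-3],
    [[2.8,-0.25,0.4],-3],
    [[2.8,-0.25,0.4],-3],
    [[2.8,-0.25,0.4],-3],
    [[2.8,-0.25,0.4],-3],
    [[2.8,-0.25,0.4],-3],
    [[2.8,-0.25,0.4],-3],
    [[2.8,-0.25,0.4],-3],
    [[2.8,-0.25,0.4],-3],
    [[2.8,-0.25,0.4],-3],
    [[2.8,-0.25,0.4],-3]
  ]
}}

```text
t: 2.1
eef_pos: [534.2, -23.5, 308.4]
eef_rot: [-2.141, -2.299, 0.0]
wrist_force: [0.6, 0.4, 0.4]
finger_gap: 0.999
finger_force: 0.0
```

Run:
```python
from h import *
p,f,s=pose();print(p.round(1),f,s['t'],s['wrist_force'])
a,d,c=snap('wrist','w1');print(c[0]);np.savez('w1.npz',a=a,d=d,T=c[2])
P=cloud('wrist',d,c);X,Y,Z=P[...,0],P[...,1],P[...,2]
m=(X>450)&(X<625)&(Y>100)&(Y<130)&(Z>72)&(Z<115)
if m.sum()>50:
    l=cv2.fitLine(P[m][:,:2].astype(np.float32),cv2.DIST_HUBER,0,.01,.01).ravel();print('fence',m.sum(),np.degrees(np.arctan2(l[1],l[0])),l[3]+(535-l[2])*l[1]/l[0])
m=(X>440)&(X<640)&(Y>-20)&(Y<109)&(Z>56)&(Z<69)
r=cv2.minAreaRect(P[m][:,:2].astype(np.float32));print('panel',m.sum(),r,np.median(Z[m]))
p,f,s=pose()
go(535,-22,230,94.2,9)
```

```text
[534.2 -23.5 308.4] 94.0813397554988 2.1 [0.59567193 0.38732236 0.35576095]
{'vfov': 65.70646984690485, 'cx': 280.75650373198164, 'cy': 209.0795830540622, 'T': array([[ 9.97501321e-01, -6.87036128e-02, -1.64599222e-02,
         5.28788328e+02],
       [ 7.06428240e-02,  9.67208925e-01,  2.43960011e-01,
         4.34277453e+01],
       [-8.40750401e-04, -2.44513208e-01,  9.69645597e-01,
         2.87610477e+02],
       [ 0.00000000e+00,  0.00000000e+00,  0.00000000e+00,
         1.00000000e+00]])}
fence 6473 4.2404847 116.25828
panel 27266 ((524.3986206054688, 59.587825775146484), (156.07359313964844, 108.40980529785156), 3.499464511871338) 62.28374989900037
rows 9 [[np.float64(-0.027), np.float64(0.021), np.float64(0.862)], np.float64(0.022)]
```

View pics/w1.png

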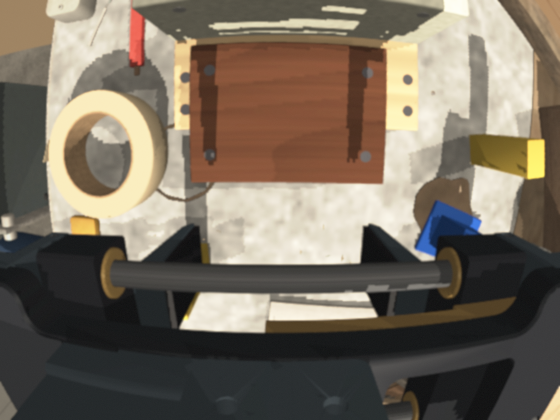

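The wrist view shows the panel's near edge at row 183 (columns 190–385), the fence at row 40, and both fingers in front of the panel, straddling its centre. I'm lowering and then pushing against the near edge.

Emit:
{"op": "play_rows", "data": {
  "steps": [
    [[0,0,1],0],
    [[0,0,1],0],
    [[0,0,1],0],
    [[0,0,1],0],
    [[0,0,1],0],
    [[0,0,1],0],
    [[0,0,1],0],
    [[0,0,1],0],
    [[0.2,0,0],0],
    [[0.2,0,0],0],
    [[0,0,0],0]
  ]
}}

```text
t: 3.07
eef_pos: [534.1, -20.5, 228.9]
eef_rot: [2.144, 2.297, 0.0]
wrist_force: [-0.3, -0.1, 0.8]
finger_gap: 0.996
finger_force: 0.0
```

Emit:
{"op": "play_rows", "data": {
  "steps": [
    [[0.3,0,0],0],
    [[0.3,0,0],0],
    [[0.3,0,0],0],
    [[0.2,0,0],0],
    [[0.2,0,0],0],
    [[0,0,0],0]
  ]
}}

```text
t: 3.57
eef_pos: [533.1, -7.5, 228.9]
eef_rot: [2.143, 2.297, 0.0]
wrist_force: [-0.1, 0.2, -0.9]
finger_gap: 0.999
finger_force: 0.0
```

Emit:
{"op": "play_rows", "data": {
  "steps": [
    [[0.2,0,0],0],
    [[0.2,0,0],0],
    [[0.2,0,0],0],
    [[0,0,0],0]
  ]
}}

```text
t: 3.9
eef_pos: [532.7, -1.6, 228.7]
eef_rot: [-2.144, -2.296, -0.0]
wrist_force: [-0.2, -1.2, 0.7]
finger_gap: 1.003
finger_force: 0.0
```

Emit:
{"op": "play_rows", "data": {
  "steps": [
    [[0.1,0,0],0],
    [[0.1,0,0],0],
    [[0,0,0],0]
  ]
}}

```text
t: 4.15
eef_pos: [532.8, -0.3, 228.8]
eef_rot: [2.142, 2.296, -0.001]
wrist_force: [1.8, -8.8, -1.5]
finger_gap: 0.999
finger_force: 4.2
```

Emit:
{"op": "play_rows", "data": {
  "steps": [
    [[0.1,0,0],0],
    [[0,0,0],0]
  ]
}}

```text
t: 4.32
eef_pos: [533.0, 0.1, 228.8]
eef_rot: [2.14, 2.296, -0.002]
wrist_force: [0.9, -17.8, -1.3]
finger_gap: 1.0
finger_force: 8.8
```

Emit:
{"op": "play_rows", "data": {
  "steps": [
    [[-0.03,0,-0.2],0],
    [[-0.03,0,-0.2],0],
    [[-0.02,0,-0.2],0],
    [[-0.02,0,-0.2],0]
  ]
}}

```text
t: 4.65
eef_pos: [532.9, -0.7, 236.8]
eef_rot: [2.142, 2.296, -0.001]
wrist_force: [0.9, -13.2, -1.5]
finger_gap: 0.999
finger_force: 6.1
```

```bash
cat >> h.py <<'E'
def tilt():
    "panel tilt/near-edge height from wrist+side depth"
    for n in('wrist','side'):
        a,d,c=snap(n);P=cloud(n,d,c);h=cv2.cvtColor(a,cv2.COLOR_BGR2HSV)
        X,Y,Z=P[...,0],P[...,1],P[...,2]
        m=(abs(X-500)<26)&(Y>-10)&(Y<113)&(Z>50)&(h[...,2]<150)&(h[...,1]>60)&(h[...,0]<18)
        q=P[m]
        if len(q)<60: print(n,len(q));continue
        l=cv2.fitLine(q[:,1:].astype(np.float32),cv2.DIST_HUBER,0,.01,.01).ravel()
        print(n,len(q),'tilt',np.degrees(np.arctan2(l[1],l[0])),'y',np.percentile(q[:,1],[2,98]).round(1),'z',np.percentile(q[:,2],[2,50,98]).round(1))
E
python3 -c "
from h import *
tilt()"
```

```text
wrist 21719 tilt -4.586093 y [ 16.7 110.5] z [62.1 66.4 70.5]
side 514 tilt -89.510635 y [-6.7 70.4] z [ 54.2  68.9 411.5]
```

The panel is tilting with the fingers, 4.6° so far. I'm continuing along the arc.

Emit:
{"op": "play_rows", "data": {
  "steps": [
    [[-0.03,0,-0.4],0],
    [[-0.01,0,-0.4],0],
    [[0,0,-0.4],0],
    [[0.02,0,-0.4],0],
    [[0.04,0,-0.4],0],
    [[0.05,0,-0.4],0]
  ]
}}

```text
t: 5.25
eef_pos: [532.8, 0.2, 261.0]
eef_rot: [2.142, 2.296, -0.001]
wrist_force: [0.8, -9.7, 1.4]
finger_gap: 1.0
finger_force: 4.8
```

```bash
python3 -c "
from h import *
tilt()"
```

```text
wrist 18269 tilt -18.388506 y [ 20.3 110.2] z [63.4 80.  93.5]
side 486 tilt -88.47646 y [-7.9 70.2] z [ 77.   92.7 430.9]
```

Emit:
{"op": "play_rows", "data": {
  "steps": [
    [[0.09,0,-0.45],0],
    [[0.1,0,-0.46],0],
    [[0.15,0,-0.46],0],
    [[0.16,0,-0.46],0],
    [[0.2,0,-0.44],0],
    [[0.21,0,-0.43],0],
    [[0.25,0,-0.41],0],
    [[0.26,0,-0.4],0]
  ]
}}

```text
t: 6.02
eef_pos: [531.8, 14.3, 296.4]
eef_rot: [2.143, 2.295, -0.001]
wrist_force: [-0.4, -8.1, 4.7]
finger_gap: 0.999
finger_force: 4.1
```

```bash
python3 -c "
from h import *
tilt()"
```

```text
wrist 12413 tilt -41.756084 y [ 35.7 110.1] z [ 61.2 100.1 124. ]
side 515 tilt -85.59057 y [-7.6 76.5] z [ 67.2 276.4 427.2]
```

Emit:
{"op": "play_rows", "data": {
  "steps": [
    [[0.3,0,-0.37],0],
    [[0.31,0,-0.36],0],
    [[0.34,0,-0.34],0],
    [[0.35,0,-0.32],0],
    [[0.38,0,-0.29],0],
    [[0.39,0,-0.28],0],
    [[0.42,0,-0.25],0],
    [[0.43,0,-0.22],0]
  ]
}}

```text
t: 6.78
eef_pos: [529.5, 44.6, 320.3]
eef_rot: [-2.144, -2.296, 0.0]
wrist_force: [1.2, -0.7, 0.6]
finger_gap: 1.0
finger_force: 0.3
```

```bash
python3 -c "
from h import *
tilt()"
```

```text
wrist 7052 tilt -67.79561 y [ 62.6 111.5] z [ 57.8 116.8 227.3]
side 1190 tilt -79.85892 y [ 3.6 93.6] z [ 53.  123.6 429.7]
```

Emit:
{"op": "play_rows", "data": {
  "steps": [
    [[0.35,0,-0.1],0],
    [[0.35,0,-0.1],0],
    [[0.35,0,0],0],
    [[0.35,0,0],0],
    [[0.35,0,0],0],
    [[0.35,0,0],0],
    [[0.35,0,0],0],
    [[0.35,0,0],0],
    [[0.3,0,0],0],
    [[0.3,0,0],0],
    [[0.2,0,0],0],
    [[0,0,0],0]
  ]
}}

```text
t: 7.88
eef_pos: [527.1, 80.4, 322.1]
eef_rot: [-2.144, -2.297, -0.0]
wrist_force: [0.8, 0.3, -0.1]
finger_gap: 0.997
finger_force: 0.0
```

```bash
python3 -c "
from h import *
tilt(); snap('side','side2')"
```

```text
wrist 1663 tilt -88.320015 y [ 91.7 112.9] z [128.  144.2 230.6]
side 1612 tilt -85.21991 y [ 37.  107.5] z [ 53.3 113.6 428.3]
```

View pics/side2.png

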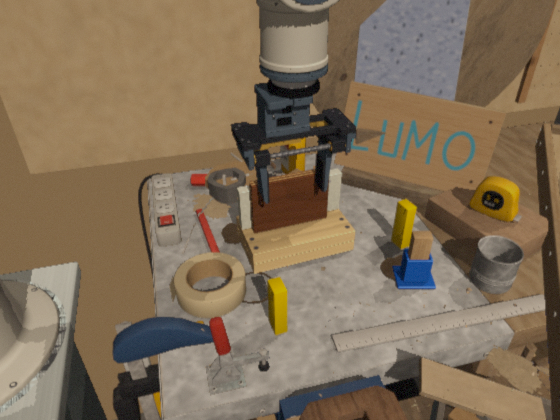

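The side view shows the panel upright against the fence at (288,203), with the stand and block untouched at (415,260). I'll press the panel flush at the top, then lower down.

Emit:
{"op": "play_rows", "data": {
  "steps": [
    [[0.1,0,0],0],
    [[0.1,0,0],0],
    [[0.1,0,0],0],
    [[0,0,0],0]
  ]
}}

```text
t: 8.37
eef_pos: [527.0, 82.2, 322.4]
eef_rot: [2.142, 2.296, -0.002]
wrist_force: [-0.4, -11.1, 6.1]
finger_gap: 1.002
finger_force: 6.1
```

Emit:
{"op": "play_rows", "data": {
  "steps": [
    [[-0.3,0,0],0],
    [[-0.4,0,0],0],
    [[0,0,0.8],0],
    [[0,0,1],0],
    [[0,0,1],0],
    [[0,0,1],0],
    [[0,0,1],0],
    [[0.2,0,0],0],
    [[0.2,0,0],0],
    [[0.15,0,0],0],
    [[0.15,0,0],0],
    [[0,0,0],0]
  ]
}}

```text
t: 9.37
eef_pos: [526.9, 82.0, 274.1]
eef_rot: [2.14, 2.297, -0.004]
wrist_force: [0.8, -22.9, -12.6]
finger_gap: 1.001
finger_force: 11.2
```

Emit:
{"op": "play_rows", "data": {
  "steps": [
    [[-0.15,0,0],0],
    [[-0.3,0,0],0],
    [[-1,0,0],0],
    [[-2,0,0],0],
    [[-2,0,-0.5],0],
    [[-2,0,-1],0],
    [[-2,0,-1],0],
    [[-2,0,-1],0],
    [[0,0,0],0]
  ]
}}

```text
t: 10.12
eef_pos: [535.6, -34.5, 311.1]
eef_rot: [2.144, 2.292, 0.003]
wrist_force: [0.7, -0.3, 1.1]
finger_gap: 1.004
finger_force: 0.0
```

Run:
```python
from h import *
p,f,s=pose();print(p.round(1),f,s['t'])
for n in('wrist','scene','side'):
    a,d,c=snap(n);P=cloud(n,d,c);h=cv2.cvtColor(a,cv2.COLOR_BGR2HSV);X,Y,Z=P[...,0],P[...,1],P[...,2]
    if n=='wrist': cv2.imwrite('pics/w2.png',a)
    t=np.radians(4.2);U=X*np.cos(t)+Y*np.sin(t);V=-X*np.sin(t)+Y*np.cos(t)
    m=(X>440)&(X<640)&(Y>60)&(Y<108)&(Z>52)&(Z<139)
    if m.sum()>100:
        q=np.stack([V[m],Z[m]],1).astype(np.float32);l=cv2.fitLine(q,cv2.DIST_HUBER,0,.01,.01).ravel();g=cv2.fitLine(np.stack([U[m],V[m]],1).astype(np.float32),cv2.DIST_HUBER,0,.01,.01).ravel()
        print(n,'panel face n',m.sum(),'tilt',np.degrees(np.arctan2(l[1],l[0])),'V',np.median(V[m]),'yaw-4.2:',np.degrees(np.arctan2(g[1],g[0])),'U',np.percentile(U[m],[1,99]))
    m=(X>440)&(X<640)&(Y>60)&(Y<150)&(Z>137)&(Z<155);
    if m.sum()>20: print('  top z',np.median(Z[m]),'V',np.percentile(V[m],[2,98]),m.sum())
    b=(X>660)&(X<750)&(Y>-90)&(Y<0)
    m=b&(Z>88)&(Z<102)
    if m.sum()>20: print('  block top',cv2.minAreaRect(P[m][:,:2].astype(np.float32)),np.median(Z[m]))
    m=b&(h[...,0]>100)&(h[...,0]<130)&(h[...,1]>120)&(Z>-5)
    if m.sum()>20: print('  stand',cv2.minAreaRect(P[m][:,:2].astype(np.float32)))
t=np.radians(4.2);print('fence V',116.4*np.cos(t)-535*np.sin(t))
```

```text
[535.6 -34.5 311.1] 93.82085920053538 10.1167
wrist panel face n 10041 tilt 89.98417 V 58.41161606241079 yaw-4.2: -0.12535249 U [467.66003087 603.01162653]
  top z 141.0146975008808 V [57.70795501 60.56919772] 838
  stand ((704.8993530273438, -41.529300689697266), (52.0694694519043, 62.97111892700195), 74.12521362304688)
scene panel face n 1398 tilt -89.96146 V 61.26865044923712 yaw-4.2: -0.22854006 U [465.61939098 603.83379155]
  top z 143.7814005429442 V [59.52199661 77.42273497] 157
  block top ((706.162109375, -40.60622787475586), (21.434080123901367, 31.710533142089844), 71.83817291259766) 94.56996754760439
  stand ((703.785400390625, -51.01229476928711), (41.402122497558594, 66.6928939819336), 61.30472183227539)
side panel face n 1286 tilt 89.63412 V 58.908009858262275 yaw-4.2: -0.29402688 U [465.0093524  603.60549979]
  top z 142.4144048254891 V [57.17750846 74.8158772 ] 53
  block top ((706.302734375, -41.86134338378906), (23.19059181213379, 29.430692672729492), 74.21781921386719) 94.20393091530553
  stand ((705.85107421875, -43.96248245239258), (52.53300857543945, 63.03837203979492), 72.87400817871094)
fence V 76.90496968564398
```

View pics/w2.png

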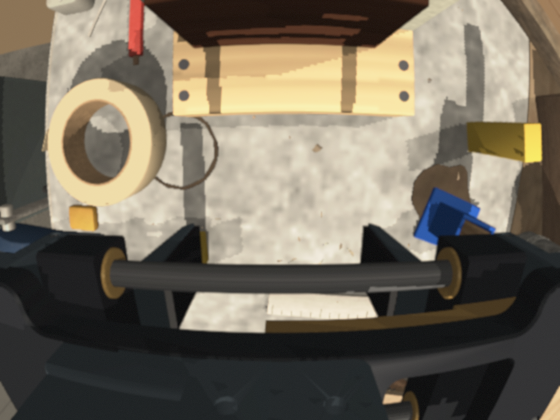

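The panel stands flush: tilt 90°, its face 18 mm off the fence, foot down. The blue stand shows at (447,218). I'm moving to view the block.

Run:
```python
from h import *
go(677,-137,320,73,9)
z=np.load('s0.npz');P=cloud('side',z['d2'],cam('side'));X,Y,Z=P[...,0],P[...,1],P[...,2]
for r in((610,800,-110,0),(770,840,-120,-40),(600,760,-200,-60)):
    m=(X>r[0])&(X<r[1])&(Y>r[2])&(Y<r[3]);print(r,Z[m].max())
```

```text
rows 9 [[np.float64(-1.025), np.float64(1.695), np.float64(-0.12)], np.float64(2.321)]
(610, 800, -110, 0) 96.71797901009154
(770, 840, -120, -40) 70.97087176810982
(600, 760, -200, -60) 54.22668627728274
```

Emit:
{"op": "play_rows", "data": {
  "steps": [
    [[-1.03,1.7,-0.12],2.3],
    [[-1.03,1.7,-0.12],2.3],
    [[-1.03,1.7,-0.12],2.3],
    [[-1.03,1.7,-0.12],2.3],
    [[-1.03,1.7,-0.12],2.3],
    [[-1.03,1.7,-0.12],2.3],
    [[-1.03,1.7,-0.12],2.3],
    [[-1.03,1.7,-0.12],2.3],
    [[-1.03,1.7,-0.12],2.3],
    [[0,0,0],0],
    [[0,0,0],0]
  ],
  "claw": 70
}}

```text
t: 11.18
eef_pos: [678.0, -136.6, 319.0]
eef_rot: [-2.52, -1.874, 0.001]
wrist_force: [-0.5, 0.2, -0.8]
finger_gap: 0.699
finger_force: 0.0
```

```bash
cat >> h.py <<'E'
def block():
    p,f,s=pose();print(p.round(1),round(f,2))
    a,d,c=snap('wrist','w3');P=cloud('wrist',d,c);X,Y,Z=P[...,0],P[...,1],P[...,2];h=cv2.cvtColor(a,cv2.COLOR_BGR2HSV)
    for nm,m in(('top',(X>670)&(X<745)&(Y>-80)&(Y<0)&(abs(Z-95)<5)),('rim',(X>670)&(X<745)&(Y>-80)&(Y<0)&(abs(Z-53)<4)&(h[...,0]>95)),('blue',(h[...,0]>100)&(h[...,0]<130)&(h[...,1]>150)&(X>650)&(X<760)&(Y>-100)&(Y<20)&(Z<60))):
        print(nm,m.sum(),cv2.minAreaRect(P[m][:,:2].astype(np.float32)) if m.sum()>20 else '',np.median(Z[m]))
        v,u=np.nonzero(m);print('  px',u.mean().round(),v.mean().round())
E
python3 -c "
from h import *
block();go(706.2-9*.292,-41.3-9*.956,320,73,6)"
```

```text
[ 678.  -136.6  319. ] 73.27
top 1569 ((706.691162109375, -42.21663284301758), (20.760765075683594, 30.104393005371094), 74.13129425048828) 95.20124273279009
  px 282.0 79.0
rim 574 ((706.5846557617188, -42.47637176513672), (31.593528747558594, 42.361778259277344), 74.47698974609375) 53.08475503929715
  px 280.0 96.0
blue 2050 ((706.3574829101562, -42.135040283203125), (51.62545394897461, 61.58230209350586), 74.24591827392578) 5.7688373585112345
  px 281.0 103.0
rows 6 [[np.float64(1.501), np.float64(0.0), np.float64(-0.015)], np.float64(0.051)]
```

View pics/w3.png

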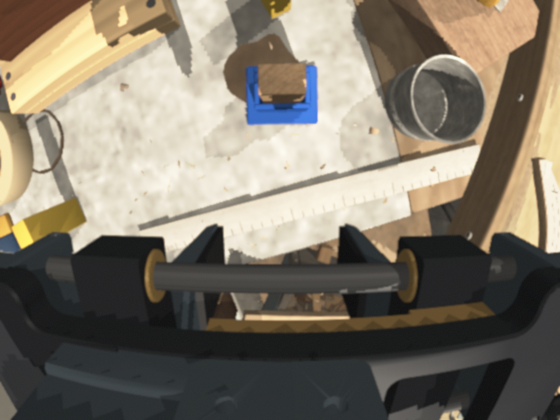

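The wrist view shows the block top at (282,79), inside the blue stand at (281,103), square to the tool and centred between the fingers. I'm approaching, offset so the block's front face will clear the pads.

Emit:
{"op": "play_rows", "data": {
  "steps": [
    [[0,0,0],-0.9],
    [[1.5,0.03,0],0],
    [[1.5,0.03,0],0],
    [[1.5,0.03,0],0],
    [[1.5,0.03,0],0],
    [[1.5,0.03,0],0],
    [[1.47,0.02,0],0],
    [[0,0,0],0],
    [[0,0,0],0]
  ]
}}

```text
t: 11.98
eef_pos: [704.2, -49.8, 319.8]
eef_rot: [2.505, 1.896, -0.0]
wrist_force: [0.2, 0.6, 0.4]
finger_gap: 0.699
finger_force: 0.0
```

```bash
python3 -c "
from h import *
p,f,s=pose();print(p,f);go(704.1,-50.7,250,74.2,1)"
```

```text
[704.22651072 -49.84164311 319.821564  ] 74.22805591981734
rows 1 [[np.float64(-0.086), np.float64(0.011), np.float64(6.982)], np.float64(0.028)]
```

Descend, then close gently.

Emit:
{"op": "play_rows", "data": {
  "steps": [
    [[-0.05,0,1],0],
    [[0,0,1],0],
    [[0,0,1],0],
    [[0,0,1],0],
    [[0,0,1],0],
    [[0,0,0.8],0],
    [[0,0,0.6],0],
    [[0,0,0.5],0],
    [[0,0,0],0]
  ]
}}

```text
t: 12.73
eef_pos: [703.6, -51.7, 249.7]
eef_rot: [-2.506, -1.893, 0.002]
wrist_force: [-0.1, -0.1, -0.6]
finger_gap: 0.701
finger_force: 0.0
```

Emit:
{"op": "play_rows", "data": {
  "steps": [
    [[0,0,0],0],
    [[0,0,0],0],
    [[0,0,0],0],
    [[0,0,0],0],
    [[0,0,0],0],
    [[0,0,0],0],
    [[0,0,0],0],
    [[0,0,0],0]
  ],
  "claw": 15,
  "squeeze": 12
}}

```text
t: 13.4
eef_pos: [703.9, -51.7, 251.2]
eef_rot: [2.506, 1.893, 0.0]
wrist_force: [-1.2, -0.4, 4.6]
finger_gap: 0.33
finger_force: 12.0
```

Emit:
{"op": "play_rows", "data": {
  "steps": [
    [[0,0,0],0],
    [[0,0,0],0],
    [[0,0,-0.3],0],
    [[0,0,-0.5],0],
    [[0,0,-0.5],0],
    [[0,0,-0.5],0],
    [[0,0,-0.5],0],
    [[0,0,-0.5],0],
    [[0,0,-0.5],0],
    [[0,0,-0.5],0],
    [[0,0,-0.5],0],
    [[0,0,-0.5],0]
  ],
  "squeeze": 20
}}

```text
t: 14.4
eef_pos: [703.8, -51.7, 299.4]
eef_rot: [-2.507, -1.894, -0.0]
wrist_force: [0.2, 0.2, -0.8]
finger_gap: 0.327
finger_force: 20.0
```

Emit:
{"op": "play_rows", "data": {
  "steps": [
    [[0,0,-0.5],0],
    [[0,0,-0.8],0],
    [[0,0,-1],0],
    [[0,0,-1],0],
    [[0,0,-1],0],
    [[0,0,-1],0],
    [[0,0,0],0],
    [[0,0,0],0]
  ]
}}

```text
t: 15.07
eef_pos: [703.9, -51.7, 352.7]
eef_rot: [2.506, 1.893, 0.002]
wrist_force: [-0.2, -0.8, -0.2]
finger_gap: 0.328
finger_force: 20.0
```

```bash
cat > chk.py <<'E'
from h import *
p,f,s=pose();print(p.round(1),round(f,2),s['wrist_force'],s['finger_gap'])
for n in('scene','side'):
    a,d,c=snap(n,n+'3');P=cloud(n,d,c);h=cv2.cvtColor(a,cv2.COLOR_BGR2HSV);X,Y,Z=P[...,0],P[...,1],P[...,2]
    m=(h[...,0]>100)&(h[...,0]<130)&(h[...,1]>120)&(X>650)&(X<760)&(Y>-100)&(Y<20)&(Z>-5)&(Z<60)
    print(n,'stand',m.sum(),cv2.minAreaRect(P[m][:,:2].astype(np.float32)),np.percentile(Z[m],[2,98]))
E
python3 chk.py
```

```text
[703.9 -51.7 352.7] 74.14 [-0.18862377 -0.82936412 -0.16842327] 0.32832789647549104
scene stand 747 ((706.4775390625, -44.1854133605957), (47.25611114501953, 62.55786895751953), 71.85496520996094) [ 3.18102099 53.85081735]
side stand 1337 ((705.7896118164062, -43.79511260986328), (53.391395568847656, 63.096797943115234), 73.82923889160156) [ 2.48026555 53.31358428]
```

View pics/side3.png

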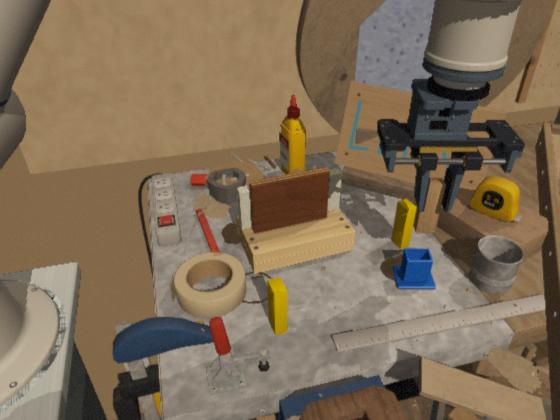

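The block is out and hanging straight, and the stand at (414,270) is unmoved. The panel still stands.

```bash
python3 -c "
from h import *
go(533,40,342,94.2,10)"
```

```text
rows 10 [[np.float64(0.711), np.float64(-1.813), np.float64(0.095)], np.float64(-2.007)]
```

Emit:
{"op": "play_rows", "data": {
  "steps": [
    [[0.7,-1.8,0.1],-2],
    [[0.7,-1.8,0.1],-2],
    [[0.7,-1.8,0.1],-2],
    [[0.7,-1.8,0.1],-2],
    [[0.7,-1.8,0.1],-2],
    [[0.7,-1.8,0.1],-2],
    [[0.7,-1.8,0.1],-2],
    [[0.7,-1.8,0.1],-2],
    [[0.7,-1.8,0.1],-2],
    [[0.7,-1.8,0.1],-2],
    [[0,0,0],0],
    [[0,0,0],0]
  ]
}}

```text
t: 16.17
eef_pos: [533.8, 39.1, 341.7]
eef_rot: [-2.139, -2.3, 0.001]
wrist_force: [0.9, 0.0, -1.4]
finger_gap: 0.326
finger_force: 20.0
```

Run:
```python
from h import *
p,f,s=pose();print(p.round(1),f);go(531,67.3,300,94.2,6)
a,d,c=snap('wrist');P=cloud('wrist',d,c);X,Y,Z=P[...,0],P[...,1],P[...,2]
t=np.radians(4.2);U=X*np.cos(t)+Y*np.sin(t);V=-X*np.sin(t)+Y*np.cos(t)
m=(U>470)&(U<600)&(Z>130)&(Z<150)&(V>40)&(V<90);print('panel top',m.sum(),np.percentile(V[m],[2,50,98]),np.percentile(U[m],[1,99]))
q=(np.array([0,0]),)
# block in tool frame
th=np.radians(f);dx=X-p[0];dy=Y-p[1];tx=dx*np.cos(th)+dy*np.sin(th);ty=dx*np.sin(th)-dy*np.cos(th);tz=p[2]-Z
m=(abs(ty)<14)&(tx>-5)&(tx<40)&(tz>155)&(tz<260)
print('block',m.sum(),[np.percentile(k[m],[2,50,98]).round(1) for k in(tx,ty,tz)] if m.sum() else '')
# side view block in tool frame
for n in('side','scene'):
    a,d,c=snap(n);P=cloud(n,d,c);dx=P[...,0]-p[0];dy=P[...,1]-p[1];tx=dx*np.cos(th)+dy*np.sin(th);ty=dx*np.sin(th)-dy*np.cos(th);tz=p[2]-P[...,2]
    m=(abs(ty)<25)&(abs(tx)<40)&(tz>195)&(tz<260);print(n,m.sum(),[np.percentile(k[m],[2,50,98]).round(1) for k in(tx,ty,tz)] if m.sum() else '')
```

```text
[533.8  39.1 341.7] 94.14084815301017
rows 6 [[np.float64(0.472), np.float64(-0.013), np.float64(0.694)], np.float64(-0.01)]
panel top 7458 [58.62082584 67.19172118 75.74367488] [471.5422859 598.485514 ]
block 3571 [array([ 8.3, 19.7, 20.3]), array([-13.4,  -0.2,  13.1]), array([155.1, 162.8, 239.3])]
side 498 [array([-1.7,  0.5, 18.1]), array([-15.1,  -2.2,  13.9]), array([196.9, 221.6, 244.9])]
scene 424 [array([ 0.6,  2.8, 20. ]), array([-14.4,  -3.6,  14.9]), array([196.7, 220.9, 244.5])]
```

Emit:
{"op": "play_rows", "data": {
  "steps": [
    [[0.47,0,0.7],0],
    [[0.47,0,0.7],0],
    [[0.47,0,0.7],0],
    [[0.47,0,0.7],0],
    [[0.47,0,0.7],0],
    [[0.47,0,0.7],0],
    [[0,0,0.4],0],
    [[0,0,0.3],0],
    [[0,0,0],0],
    [[0,0,0],0]
  ]
}}

```text
t: 17.15
eef_pos: [532.4, 66.9, 292.9]
eef_rot: [-2.14, -2.3, 0.0]
wrist_force: [0.2, 0.3, -1.8]
finger_gap: 0.331
finger_force: 20.0
```

Emit:
{"op": "play_rows", "data": {
  "steps": [
    [[0,0,0.15],0],
    [[0,0,0.1],0],
    [[0,0,0.1],0],
    [[0,0,0],0]
  ]
}}

```text
t: 17.48
eef_pos: [532.5, 66.9, 290.1]
eef_rot: [2.139, 2.299, 0.001]
wrist_force: [-2.0, -0.3, 8.9]
finger_gap: 0.326
finger_force: 20.0
```

On the base. Lift slightly, then slide to the panel.

Emit:
{"op": "play_rows", "data": {
  "steps": [
    [[0,0,-0.1],0],
    [[0.2,0,0],0],
    [[0.2,0,0],0],
    [[0.2,0,0],0],
    [[0.2,0,0],0],
    [[0.1,0,0],0],
    [[0,0,0],0]
  ]
}}

```text
t: 18.07
eef_pos: [531.6, 76.3, 290.4]
eef_rot: [-2.139, -2.3, 0.0]
wrist_force: [-0.1, 0.9, -0.3]
finger_gap: 0.328
finger_force: 20.0
```

Emit:
{"op": "play_rows", "data": {
  "steps": [
    [[0.1,0,0],0],
    [[0.05,0,0],0],
    [[0,0,0],0]
  ]
}}

```text
t: 18.32
eef_pos: [531.6, 77.5, 290.4]
eef_rot: [2.14, 2.3, -0.0]
wrist_force: [0.6, -0.4, 0.4]
finger_gap: 0.326
finger_force: 20.0
```

Emit:
{"op": "play_rows", "data": {
  "steps": [
    [[0.07,0,0],0],
    [[0.05,0,0],0],
    [[0,0,0],0]
  ]
}}

```text
t: 18.57
eef_pos: [531.6, 78.1, 290.4]
eef_rot: [2.139, 2.3, -0.001]
wrist_force: [-0.5, -10.7, 0.1]
finger_gap: 0.329
finger_force: 20.0
```

Contact. Ease off, seat on the base, release.

Emit:
{"op": "play_rows", "data": {
  "steps": [
    [[-0.06,0,0],0],
    [[0,0,0.05],0],
    [[0,0,0.04],0],
    [[0,0,0],0],
    [[0,0,0],0]
  ]
}}

```text
t: 18.98
eef_pos: [531.5, 77.9, 290.1]
eef_rot: [2.139, 2.3, 0.0]
wrist_force: [-3.1, -5.2, 11.8]
finger_gap: 0.324
finger_force: 20.0
```

Emit:
{"op": "play_rows", "data": {
  "steps": [
    [[0,0,0],0],
    [[0,0,0],0],
    [[0,0,0],0],
    [[0,0,0],0],
    [[0,0,0],0],
    [[0,0,0],0]
  ],
  "claw": 50
}}

```text
t: 19.48
eef_pos: [531.5, 78.1, 289.4]
eef_rot: [-2.14, -2.3, 0.0]
wrist_force: [0.3, 0.3, 0.2]
finger_gap: 0.497
finger_force: 0.0
```

Emit:
{"op": "play_rows", "data": {
  "steps": [
    [[0,0,-0.5],0],
    [[0,0,-1],0],
    [[0,0,-1.5],0],
    [[0,0,-2],0],
    [[0,0,-2],0],
    [[-1,0,-2],0],
    [[-3,0,0],0],
    [[-3,0,0],0],
    [[-3,0,0],0],
    [[-3,0,0],0],
    [[0,0,0],0],
    [[0,0,0],0]
  ]
}}

```text
t: 20.48
eef_pos: [540.9, -52.9, 380.4]
eef_rot: [2.142, 2.297, 0.001]
wrist_force: [0.3, 0.7, -0.4]
finger_gap: 0.501
finger_force: 0.0
```

```bash
cat >> chk.py <<'E'
t=np.radians(4.2)
for n in('wrist','side','scene'):
    a,d,c=snap(n,n+'4');P=cloud(n,d,c);X,Y,Z=P[...,0],P[...,1],P[...,2];U=X*np.cos(t)+Y*np.sin(t);V=-X*np.sin(t)+Y*np.cos(t)
    m=(U>500)&(U<575)&(V>25)&(V<54)&(Z>50)&(Z<132); 
    if m.sum()>50:
        l=cv2.fitLine(np.stack([V[m],Z[m]],1).astype(np.float32),cv2.DIST_HUBER,0,.01,.01).ravel()
        print(n,'block front',m.sum(),'V',np.median(V[m]),'U',np.percentile(U[m],[2,98]),'tilt',np.degrees(np.arctan2(l[1],l[0])))
    m=(U>500)&(U<575)&(V>25)&(V<57)&(Z>130)&(Z<138); 
    if m.sum()>10: print(n,'block top V',np.percentile(V[m],[2,98]),np.median(Z[m]))
    m=(U>470)&(U<510)&(V>50)&(V<70)&(Z>55)&(Z<138)
    if m.sum()>50:
        l=cv2.fitLine(np.stack([V[m],Z[m]],1).astype(np.float32),cv2.DIST_HUBER,0,.01,.01).ravel()
        print(n,'panel V',np.median(V[m]),'tilt',np.degrees(np.arctan2(l[1],l[0])))
E
python3 chk.py
```

```text
[540.9 -52.9 380.4] 93.99 [ 0.32076944  0.67115146 -0.43797072] 0.5014550829560633
scene stand 744 ((705.2198486328125, -45.45148468017578), (42.8461799621582, 61.633846282958984), 74.5167236328125) [ 3.49383806 53.99547749]
side stand 1337 ((705.8525390625, -44.26628112792969), (53.37395095825195, 63.038307189941406), 71.8045654296875) [ 2.64654015 53.11879863]
wrist block front 832 V 38.69538191353327 U [520.98403602 549.26049034] tilt 89.94234
wrist block top V [38.63939481 56.51087394] 134.22532984806196
wrist panel V 58.67424834335946 tilt 89.95194
side block front 729 V 39.35065320669845 U [519.9273022  548.48655556] tilt 89.88575
side block top V [37.63076874 56.83571923] 133.1795556535494
side panel V 59.06275860741816 tilt 89.62246
scene block front 593 V 41.67216478474192 U [519.91405169 549.72283349] tilt -89.865204
scene block top V [39.6795073  55.88865559] 133.96270589371346
scene panel V 61.437565721871024 tilt -89.99873
```

View pics/side4.png

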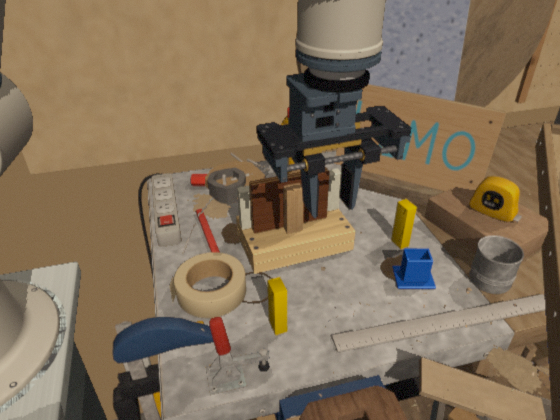

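The block stands at (293,208), upright and centred against the panel: its front is 20 mm off the panel face, so there is no gap. Panel and stand are as they should be, and the arm is clear.

```bash
python3 -c "
from h import *
print(workorder.hand_in())"
```

```text
the job is handed in; nothing more can be done
None
```

The job is handed in: the panel stands upright and flush against the fence, the pine block stands upright on the jig base hard against it, the stand has not moved, and it took about 21 s of the 69 s allowed.

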